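Lever the condiment well open and lift out the sauce pail

ROBOT

A 6-joint arm with a two-finger parallel gripper is mounted at the origin on the work surface. World frame = base frame: x ahead of the robot, y to its left, z up, the work surface at z = 0. Lengths are in m, angles in rad, forces in N, time in s.
With the tool pointing down it reaches from about 0.25 to 0.775 m from the base axis. Payload 4 kg.
Tool frame: the origin (TCP) lies at the centre of the arm's flange, where the gripper is bolted on; the fingertips stand 199 mm ahead of it and the grasp point (between the pads) lies 180 mm ahead of it; z points along the fingers, y is the line along which they close (so a half turn about z gives the same grasp; the last joint's range is limited). The gripper opens to 94 mm and grips with 3 to 60 N. Pads are 16 mm wide; open, the fingers measure 119 mm over their backs; the gripper's body (75 mm by 177 mm) begins 78 mm behind the grasp point.
Start: joints at [1.244, 0.087, 1.371, -0, 1.684, -0.103], TCP at [0.122, 0.536, 0.405] pointing down, gripper open.
Joint ranges: [-3.1, 3.1], [-0.76, 2.03], [0.27, 2.55], [-1.08, 4.22], [0.17, 2.65], [-2.57, 2.57]. Speed limits (rad/s): [2.79, 2.79, 3.14, 3.14, 3.14, 3.14].

INTERFACE

Orientations are given as a 3x3 rotation matrix whose columns are the frame's x, y, z axes.
In Python, from rig import bot gives the robot as it stands.
- The arm moves only by the tool drive_tool, never from a script. Its argument "series" is a list that holds one entry, the list of rows, each a list of 7 numbers: the shift along the tool's x, y, z in mm, then the turn, a rotation vector about the tool's x, y, z in degrees, then the finger opening in mm, from 0 to 94. A call has 1 to 12 rows; each row shifts and turns the commanded pose from where the row before left it, along the tool's axes as they then stand; what a row does not reach is not made up. A row lasts 1/8 s, in which the tool goes at most 62.5 mm and 10.7 degrees, less where a joint would pass 70% of its speed; a pose out of reach is approached as far as the arm can. A call with a gripper value outside its range is refused whole. The fingers move at their own pace and stop on an object; the grip force is fixed at half the most. Time passes only in rows, so rows that do not move let the fingers close. It gives the time, the measured TCP pose, the force, the opening and the grip force at its end, in the units of the state.
- bot.read_state(): the state, without advancing time (a new reading comes with each control period).
- bot.camera(name): name is "scene" or "top"; returns a dict with "color" (384x512x3 uint8, red, green, blue), "fx", "fy", "cx", "cy" (pixels), "k1" (the pictures are not rectified: a ray, as slopes to the right and down, at radius r is drawn at 1 + k1 r^2 times it, then the intrinsics apply), "R" (3x3) and "t" (3): a world point X has camera coordinates R X + t. Camera axes: x right, y down, z forward; pixel columns grow to the right and rows downward; lengths in m; the calibration is good to about 2 mm. A picture is of the moment at which its call begins. There is no depth.
- bot.finish_job(): hands the job in; it is judged then, once.
The state is a dict: "time": time; "joint_pos": joint angles; "dq": joint speeds; "tau": joint torques, N m; "tcp_pos": TCP position; "tcp_rot": TCP orientation; "wrist_force": force on the tool from outside, world axes, zero at the start; "ft_torque": the same for the moment, N m; "gripper_width": opening from 0.0 (shut) to 1.0 (fully open); "grasp_force": force on a finger pad.
Only numpy, scipy, OpenCV 4.12 (cv2) and the standard library are available. Lean on these libraries where they do the work, as an engineer would, in place of code of your own. Each camera call takes 0.05 s, during which the arm holds its last target. There are 200 camera calls.

TASK

Lever the cover of the steel condiment well all the way open with the turner so that it stays open by itself, then lay the turner back down flat on the counter, same face up. Lift the wider of the two pails out by its arched handle and set it down gently, upright and wholly on the round cork trivet. Leave the slim pail in the well and the other things on the counter where they are, and keep both pails upright throughout.

Things in the scene. Friction and masses are not known exactly. Their poses are not given: they have to be found in the camera images.
- well: Fixed steel box, 180 (its x) x 260 (its y) x 124 mm high, walls 4 mm, inner floor 6 mm above the counter. Origin: centre of its underside; z up; its FRONT is its -x side. Side and back walls are 124 mm high, the front wall only 110 mm: under the shut cover this leaves a slot 14 mm high and 252 mm wide along the front.
- well_slot (a point): Middle of that slot, in the plane of the front wall's outer face, 117 mm above the counter (well frame: -90, 0, 117 mm). Axes as the well.
- well_hinge (a point): Middle of the cover's hinge line, on the top edge of the back wall (well frame: 90, 0, 124 mm). The hinge line is parallel to the well's y. Axes as the well.
- cover (a joint): Cover angle: 0 shut (level), grows as its front edge swings up and back; stop at 1.9 rad. Plain steel plate without handle, 180 x 260 x 4 mm, 0.35 kg; when shut its underside is 124 mm above the counter, level with the hinge line. The hinge is almost free: let go below about 1.57 rad the cover falls shut, beyond that it falls fully open (1.9) and stays.
- cover_edge (a point): Middle of the cover's front edge, 180 mm from the hinge line; when shut, flush with the front wall's outer face.
- turner: Flat kitchen turner lying loose, 260 mm long, 0.18 kg. x points from handle to blade, z up; origin on the underside below the grip point. Black handle 20 mm wide x 20 mm high, from x = -90 to +40 mm; steel shank 16 mm wide and 6 mm high from +36 to +92 mm; thin steel blade 70 mm wide, 3 mm thick from +90 to +170 mm. All undersides are in one plane. It balances 19 mm ahead of the origin.
- turner_tip (a point): Middle of the turner's front blade edge, 170 mm ahead of the origin, 1.5 mm above the underside.
- pail: The WIDER of two loose round steel pails in the well: 84 mm across the rim, 74 mm across the foot, 65 mm high, 0.19 to 0.35 kg with handle. Origin: centre of its underside. A rigid arched handle of 9 mm round bar stands over the mouth along the pail's x axis: level from x = -28 to +28 mm at 92 mm (bar centre) above the underside, sloping down to the rim at x = +-39 mm.
- pail_handle: The wide pail's handle, rigidly part of it; same origin and axes as the pail.
- pail_grip (a point): Middle of the level part of the wide pail's handle, on the bar's centre line, 92 mm above the pail's underside.
- slim_pail: The slimmer pail in the well, same height and shape of handle but only 58 mm across the rim (level part of its handle x = -19 to +19 mm). Origin: centre of its underside. Stays in the well.
- trivet: Fixed round cork trivet on the counter, 130 mm diameter, 8 mm thick. Origin: centre of its underside.
- trivet_center (a point): The trivet's centre at half its thickness, 4 mm above the counter.
- jar: Amber jar with a steel cap, 70 mm diameter, 85 mm high, standing loose. Origin: centre of its underside. Leave alone.
- bottle_a: Red sauce bottle, 54 mm diameter, 170 mm high, standing loose. Origin: centre of its underside. Leave alone.
- bottle_b: Yellow sauce bottle, 54 mm diameter, 170 mm high, standing loose. Origin: centre of its underside. Leave alone.
- ramekin: White ceramic ramekin, 70 mm diameter, 40 mm high, loose. Origin: centre of its underside. Leave alone.
- shaker: Small glass shaker with a steel cap, 40 mm diameter, 85 mm high, loose. Origin: centre of its underside. Leave alone.

How it is judged:
By the outcome, as a careful person would: the job done as asked, in the order asked, and still so for the second after the job is handed in, with the robot touching nothing.
It also fails if it takes over 64 s, if anything falls off the work surface, if the arm or the gripper's body presses on something with over 40 N, if the wrist force passes 120 N, or if a joint passes its speed limit or range.

## Working session

There is one attempt and no reset: what is moved stays moved. The work goes in short steps, Python scripts to look and compute and a tool call to move; the robot and the scene stay as the last step left them, time stands still between calls to the robot, and variables do not carry over. Pictures are saved under pics/ and viewed, at most 10 in all, crops included, and the job is handed in when it is done.

Besides the shell and the picture viewer there is one more tool, called after "Request:" by a JSON object that holds its "name" and its "arguments", one argument or row to a line. drive_tool: Moves the arm, as the interface text tells. Its arguments: {"type":"object","properties":{"series":{"type":"array","items":{"type":"array","items":{"type":"array","items":{"type":"number"}}}}},"required":["series"]}

```bash
ls; mkdir -p pics; python3 - <<'E'
from rig import bot
import cv2,numpy as np
for n in("scene","top"):
    c=bot.camera(n); cv2.imwrite(f"pics/{n}0.png",cv2.resize(c["color"][:,:,::-1],(800,600),interpolation=cv2.INTER_CUBIC))
    print(n,c["fx"],c["fy"],c["cx"],c["cy"],c["k1"],np.round(c["R"],4).tolist(),np.round(c["t"],4))
s=bot.read_state();print(s)
E
```

```text
pics
scene 404.86455365456703 404.86455365456703 258.65083149184306 188.9779683394171 0.026957261260887082 [[0.1961, 0.9805, -0.0113], [0.6924, -0.1466, -0.7065], [-0.6943, 0.1307, -0.7077]] [-0.17   -0.3241  1.418 ]
top 468.88211361048945 468.88211361048945 251.37935594843555 189.4325226944162 0.03346242688582468 [[-0.0003, -0.9998, -0.021], [-0.992, 0.003, -0.1266], [0.1266, 0.0208, -0.9917]] [0.0643 0.623  1.1301]
{'time': 0.1, 'joint_pos': array([ 1.24392733e+00,  8.78657836e-02,  1.37206780e+00,  1.67405369e-05,
        1.68357995e+00, -1.03094234e-01]), 'dq': array([-0.00079916, -0.00139908, -0.00363318, -0.00150397,  0.0016942 ,
       -0.00159333]), 'tau': array([ 1.93870954e-03, -3.41253483e+01, -3.03299975e+01,  7.19950092e-02,
        3.04352771e-02, -1.08402871e-04]), 'tcp_pos': array([0.12201938, 0.53619527, 0.40364713]), 'tcp_rot': array([[-9.75067079e-01,  2.21909421e-01, -6.32510503e-04],
       [ 2.21910219e-01,  9.75065416e-01, -1.81383907e-03],
       [ 2.14231140e-04, -1.90897530e-03, -9.99998155e-01]]), 'wrist_force': array([-0.4473855 , -0.36657797, -0.66014518]), 'ft_torque': array([-0.01322069,  0.04156043, -0.0317843 ]), 'grasp_force': 0.0, 'gripper_width': 0.9974269250553333}
```

View pics/scene0.png

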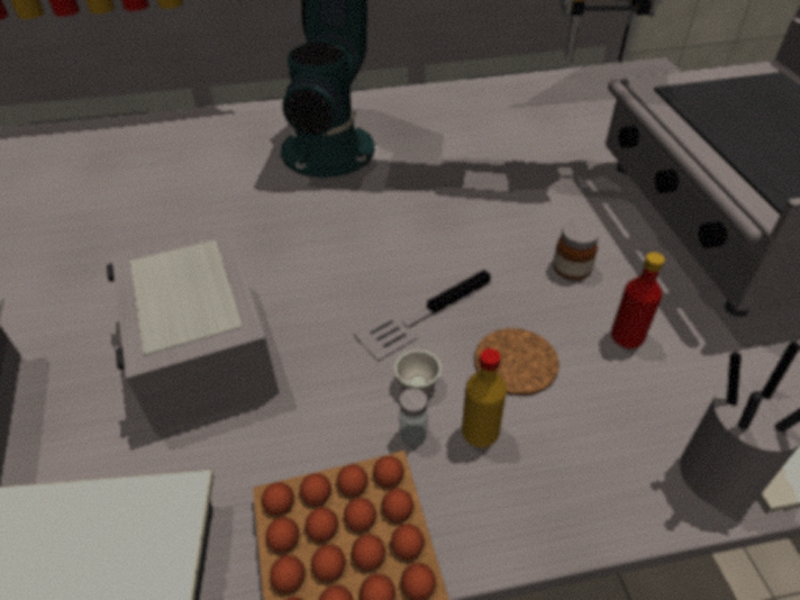

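View pics/top0.png

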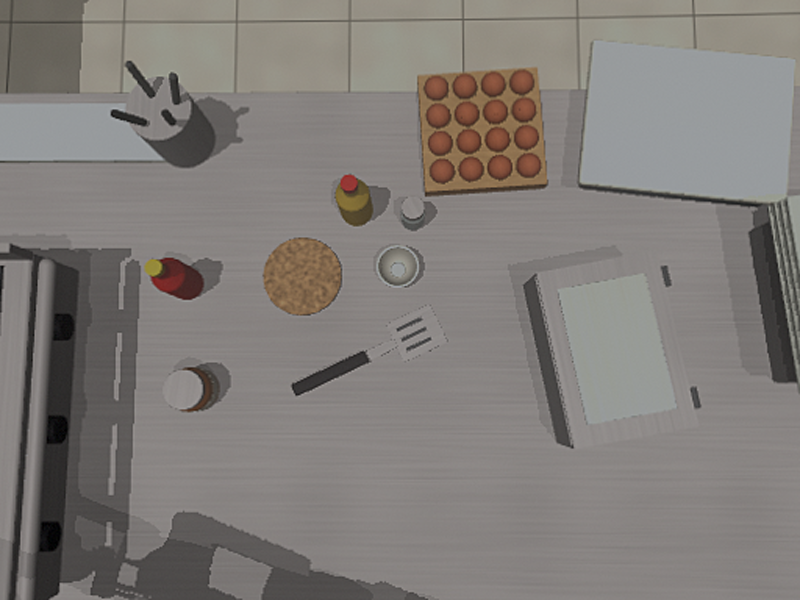

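The top view shows the well at right: its cover edge runs about (540,275) to (575,445), and the hinge tabs are at (667,275) and (697,397). The turner runs from handle end (293,389) to blade edge (438,325), and the trivet is at (303,276). The other objects sit around them. I'll measure these points and check them with overlays.

```bash
cat > h.py <<'E'
from rig import bot
import cv2,numpy as np
from scipy.optimize import least_squares
from scipy.spatial.transform import Rotation as Rot
S=800/512
def par(c):
    K=np.array([[c["fx"],0,c["cx"]],[0,c["fy"],c["cy"]],[0,0,1]]);return K,np.array([c["k1"],0,0,0,0.])
def ray(c,px,z):   # px in native pixels -> world at height z
    K,d=par(c);p=cv2.undistortPoints(np.array(px,float).reshape(-1,1,2),K,d).reshape(-1,2)
    R,t=np.array(c["R"]),np.array(c["t"]);C=-R.T@t
    v=np.c_[p,np.ones(len(p))]@R
    return C+v*((z-C[2])/v[:,2])[:,None]
def proj(c,X):
    K,d=par(c);R=np.array(c["R"]);return cv2.projectPoints(np.array(X,float).reshape(-1,1,3),cv2.Rodrigues(R)[0],np.array(c["t"],float),K,d)[0].reshape(-1,2)
def pose2(x,y,th):
    T=np.eye(4);T[:2,:2]=[[np.cos(th),-np.sin(th)],[np.sin(th),np.cos(th)]];T[:2,3]=x,y;return T
def tr(T,P): return np.array(P,float)@T[:3,:3].T+T[:3,3]
E
python3 - <<'E'
from h import *
c=bot.camera("top")
P=lambda l,z:ray(c,(np.array(l,float)+.5)/S-.5,z)
cov=P([(540,275),(575,446),(695,425),(652,258)],.128); print(cov.round(4))
print(np.linalg.norm(np.diff(cov,axis=0),axis=1))
tu=P([(293,389)],.01),P([(438.5,324.5)],.0015);print(tu,np.linalg.norm(tu[1]-tu[0]))
print("trivet",P([(303,276)],.008),P([(264,276),(342,276)],.008))
print("ram",P([(398,266)],.04),"shaker",P([(412,205)],.085),"jar",P([(183,389)],.085),"yb",P([(349,182)],.17))
E
```

```text
[[ 0.6429 -0.1552  0.128 ]
 [ 0.3958 -0.1982  0.128 ]
 [ 0.426  -0.3683  0.128 ]
 [ 0.6675 -0.3191  0.128 ]]
[0.25086194 0.17272029 0.24644588]
(array([[0.47643724, 0.22566396, 0.01      ]]), array([[ 0.58118843, -0.01046327,  0.0015    ]])) 0.2584591531815633
trivet [[0.66144952 0.21266698 0.008     ]] [[0.66166277 0.27720521 0.008     ]
 [0.66123009 0.14819036 0.008     ]]
ram [[0.67216424 0.05531726 0.04      ]] shaker [[0.76079351 0.0327444  0.085     ]] jar [[0.47669491 0.38082944 0.085     ]] yb [[0.77361317 0.12431161 0.17      ]]
```

```bash
cat > ov.py <<'E'
from h import *
import sys
def ov(W,Tn,Tv,name):
    out=[]
    for n,sx,sy,w,hh,z in(("top",330,150,130,145,4),("top",160,140,130,120,3),("scene",60,140,135,145,4)):
        c=bot.camera(n);im=cv2.resize(c["color"][sy:sy+hh,sx:sx+w,::-1],None,fx=z,fy=z,interpolation=cv2.INTER_CUBIC)
        im=cv2.convertScaleAbs(im,alpha=1.5)
        def line(X,col,cl=True):
            p=((proj(c,X)-[sx,sy]+.5)*z-.5).round().astype(int);cv2.polylines(im,[p.reshape(-1,1,2)],cl,col,1)
        r=[(-.09,-.13),(.09,-.13),(.09,.13),(-.09,.13)]
        for h,col in((0,(0,255,0)),(.11,(255,255,0)),(.128,(0,0,255))):line(tr(W,[(a,b,h) for a,b in r]),col)
        line(tr(Tn,[(-.09,-.01,.01),(.04,-.01,.01),(.04,.01,.01),(-.09,.01,.01)]),(0,255,0));line(tr(Tn,[(.09,-.035,.003),(.17,-.035,.003),(.17,.035,.003),(.09,.035,.003)]),(0,0,255))
        a=np.linspace(0,6.28,60);line(np.c_[Tv[0]+.065*np.cos(a),Tv[1]+.065*np.sin(a),0*a+.008],(255,0,0))
        out.append(im)
    H=600
    a=np.zeros((600,800,3),np.uint8)
    b=cv2.resize(out[0],(400,446));a[:446,:400]=b;a[:430,400:800]=cv2.resize(out[2],(400,430));
    t=cv2.resize(out[1],(0,0),fx=.44,fy=.44);
    a[446:446+154,:400][:,:t.shape[1]]=t[:154]
    cv2.imwrite("pics/%s.png"%name,a); cv2.imwrite("pics/%s_t.png"%name,out[1])
E
python3 - <<'E'
from ov import *
ov(pose2(.533,-.262,-1.39),pose2(.476+.09*.405,.2257-.09*.914,np.arctan2(-.236,.1048)),(.6614,.2127),"o1")
E
```

```text
(no output)
```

View pics/o1.png

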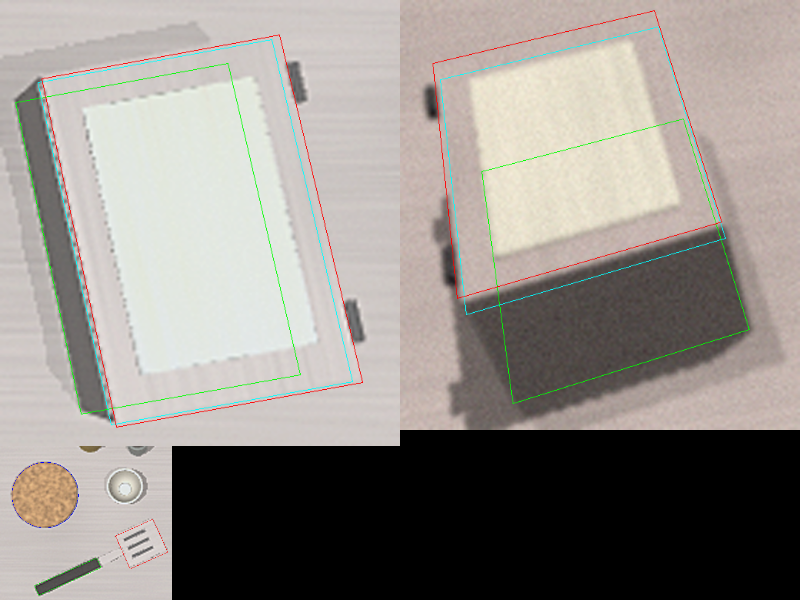

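View pics/o1_t.png

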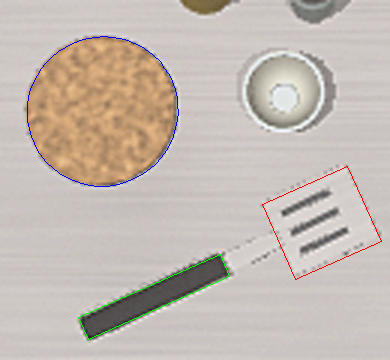

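Overlay: well, turner and trivet outlines all lie within about a pixel (2 mm) of the image edges in both cameras. I'll plan the turner grasp next.

```bash
cat > plan.py <<'E'
from h import *
WELL=pose2(.533,-.262,-1.39);TUR=pose2(.5125,.1434,-1.1527)
def toolR(yaw,pitch=0):  # blade heading yaw, blade pitched up by pitch; tool x = -heading, z down at pitch 0
    h=np.array([np.cos(yaw),np.sin(yaw),0]);y=np.array([-h[1],h[0],0]);x=-h
    R0=np.c_[x,y,np.cross(x,y)]
    return Rot.from_rotvec(-y*pitch).as_matrix()@R0
def tcp(g,R): return np.array(g)-.18*R[:,2]
def rows(goals,start=None):  # goals: (grasp point, R, n)
    s=bot.read_state();p,R=(s["tcp_pos"],s["tcp_rot"]) if start is None else start
    for g,Rg,n in goals:
        e=tcp(g,Rg);w=Rot.from_matrix(R.T@Rg).as_rotvec();Rs,ps=R,p;out=[]
        for k in range(n):
            a=(k+1)/n;pn=ps+(e-ps)*a;Rn=Rs@Rot.from_rotvec(w*a).as_matrix()
            out.append(np.r_[R.T@(pn-p)*1e3,np.degrees(Rot.from_matrix(R.T@Rn).as_rotvec())]);p,R=pn,Rn
        print("goal tcp",e.round(4));[print([round(float(v),1)+0. for v in o]) for o in out]
def me():
    s=bot.read_state();print("t",s["time"],"grasp",(s["tcp_pos"]+.18*s["tcp_rot"][:,2]).round(4),"z",s["tcp_rot"][:,2].round(3),"F",s["wrist_force"].round(1),"w",s["gripper_width"],s["grasp_force"])
E
python3 - <<'E'
from plan import *
y=[0,1,0]
R=toolR(-1.1527);g=tr(TUR,[.028,0,0]);print(g,R.round(3))
rows([([*g[:2],.10],R,12),([*g[:2],.023],R,3)])
E
```

```text
[0.5238686  0.11781182 0.        ] [[-0.406  0.914  0.   ]
 [ 0.914  0.406  0.   ]
 [ 0.     0.    -1.   ]]
goal tcp [0.5239 0.1178 0.28  ]
[-40.4, -26.6, 10.4, 0.0, 0.0, 4.4]
[-42.3, -23.4, 10.4, 0.0, 0.0, 4.4]
[-44.0, -20.0, 10.4, 0.0, 0.0, 4.4]
[-45.4, -16.6, 10.4, 0.0, 0.0, 4.4]
[-46.6, -13.0, 10.4, 0.0, 0.0, 4.4]
[-47.4, -9.4, 10.4, 0.0, 0.0, 4.4]
[-48.0, -5.7, 10.4, 0.0, 0.0, 4.4]
[-48.3, -1.9, 10.4, 0.0, 0.0, 4.4]
[-48.3, 1.8, 10.4, 0.0, 0.0, 4.4]
[-48.0, 5.5, 10.4, 0.0, 0.0, 4.4]
[-47.5, 9.2, 10.4, 0.0, 0.0, 4.4]
[-46.6, 12.9, 10.4, 0.0, 0.0, 4.4]
goal tcp [0.5239 0.1178 0.203 ]
[0.0, 0.0, 25.7, 0.0, 0.0, 0.0]
[0.0, 0.0, 25.7, 0.0, 0.0, 0.0]
[0.0, 0.0, 25.7, 0.0, 0.0, 0.0]
```

Request:
{"name": "drive_tool", "arguments": {
  "series": [
    [[-40.5,-26.5,10.5,0,0,4.4,50],[-42.5,-23.5,10.5,0,0,4.4,50],[-44,-20,10.5,0,0,4.4,50],[-45.5,-16.5,10.5,0,0,4.4,50],[-46.5,-13,10.5,0,0,4.4,50],[-47.5,-9.5,10.5,0,0,4.4,50],[-48,-5.5,10.5,0,0,4.4,50],[-48.5,-2,10.5,0,0,4.4,50],[-48.5,2,10.5,0,0,4.4,50],[-48,5.5,10.5,0,0,4.4,50],[-47.5,9,10.5,0,0,4.4,50],[-46.5,13,10.5,0,0,4.4,50]]
  ]
}}

```text
time: 1.8
tcp_pos: [0.5268, 0.1176, 0.2784]
tcp_rot: [[-0.41, 0.912, 0.0], [0.912, 0.41, 0.0], [0.0, 0.0, -1.0]]
wrist_force: [0.2, -0.2, 0.2]
gripper_width: 0.535
grasp_force: 0.0
```

Request:
{"name": "drive_tool", "arguments": {
  "series": [
    [[0,0,0,0,0,0,50],[0,0,0,0,0,0,50]]
  ]
}}

```text
time: 2.05
tcp_pos: [0.5257, 0.1191, 0.2786]
tcp_rot: [[-0.413, 0.911, -0.001], [0.911, 0.413, 0.001], [0.001, -0.001, -1.0]]
wrist_force: [-0.1, -0.6, -0.0]
gripper_width: 0.531
grasp_force: 0.0
```

```bash
python3 - <<'E'
from plan import *
me();R=toolR(-1.1527);g=tr(TUR,[.028,0,0])
rows([([*g[:2],.03],R,3)])
E
```

```text
t 2.05 grasp [0.5255 0.1192 0.0986] z [-0.001  0.001 -1.   ] F [-0.1 -0.6 -0. ] w 0.531138189842855 0.0
goal tcp [0.5239 0.1178 0.21  ]
[-0.1, -0.7, 22.9, 0.0, 0.0, 0.1]
[-0.1, -0.7, 22.9, 0.0, 0.0, 0.1]
[-0.1, -0.7, 22.9, 0.0, 0.0, 0.1]
```

Request:
{"name": "drive_tool", "arguments": {
  "series": [
    [[0,-1,25,0,0,0.4,50],[0,-1,25,0,0,0,50],[0,0,16,0,0,0,50],[0,0,9.5,0,0,0,50],[0,0,0,0,0,0,50]]
  ]
}}

```text
time: 2.68
tcp_pos: [0.5238, 0.1185, 0.2029]
tcp_rot: [[-0.407, 0.913, -0.001], [0.913, 0.407, 0.0], [0.0, -0.001, -1.0]]
wrist_force: [0.6, 0.0, 0.1]
gripper_width: 0.528
grasp_force: 0.0
```

Request:
{"name": "drive_tool", "arguments": {
  "series": [
    [[0,0,0,0,0,0,10],[0,0,0,0,0,0,0],[0,0,0,0,0,0,0],[0,0,0,0,0,0,0],[0,0,0,0,0,0,0]]
  ]
}}

```text
time: 3.3
tcp_pos: [0.5245, 0.1181, 0.2038]
tcp_rot: [[-0.406, 0.914, 0.002], [0.914, 0.406, 0.0], [-0.0, 0.002, -1.0]]
wrist_force: [1.0, 0.9, 2.2]
gripper_width: 0.208
grasp_force: 29.9
```

```bash
cat >> plan.py <<'E'
Z=np.array([0,0,1.])
def tip(xw,zu,pitch=0,yaw=-1.39,n=4,yw=0):  # blade tip at well x, underside height zu
    h=np.array([np.cos(yaw),np.sin(yaw),0]);P=tr(WELL,[xw,yw,0]);P[2]=zu
    d=np.cos(pitch)*h+np.sin(pitch)*Z;nn=-np.sin(pitch)*h+np.cos(pitch)*Z
    return (P-.142*d+.0235*nn,toolR(yaw,pitch),n)
E
python3 - <<'E'
from plan import *
me();s=bot.read_state();p,R=s["tcp_pos"],s["tcp_rot"]
rows([((p+.18*R[:,2])+[0,0,.06],R,2),tip(-.13,.1145,n=7)])
E
```

```text
t 3.3 grasp [0.5248 0.1182 0.0238] z [ 0.002  0.    -1.   ] F [1.  0.9 2.2] w 0.20839647474031567 29.90033268928528
goal tcp [0.5245 0.1181 0.2638]
[0.0, 0.1, -30.0, 0.0, 0.0, 0.0]
[0.0, 0.1, -30.0, 0.0, 0.0, 0.0]
goal tcp [0.4841 0.0056 0.318 ]
[-12.4, -11.8, -7.8, 0.0, 0.0, 1.9]
[-12.7, -11.4, -7.8, 0.0, 0.0, 1.9]
[-13.1, -10.9, -7.8, 0.0, 0.0, 1.9]
[-13.5, -10.5, -7.7, 0.0, 0.0, 1.9]
[-13.8, -10.0, -7.7, 0.0, 0.0, 1.9]
[-14.2, -9.5, -7.7, 0.0, 0.0, 1.9]
[-14.5, -9.1, -7.7, 0.0, 0.0, 1.9]
```

Request:
{"name": "drive_tool", "arguments": {
  "series": [
    [[0,0,-15,0,0,0,0],[0,0,-25,0,0,0,0],[0,0,-20,0,0,0,0],[-12.5,-12,-8,0,0,2,0],[-12.5,-11.5,-8,0,0,2,0],[-13,-11,-8,0,0,2,0],[-13.5,-10.5,-7.5,0,0,2,0],[-14,-10,-7.5,0,0,2,0],[-14,-9.5,-7.5,0,0,2,0],[-14.5,-9,-7.5,0,0,1.6,0],[0,0,0,0,0,0,0],[0,0,0,0,0,0,0]]
  ]
}}

```text
time: 4.8
tcp_pos: [0.4831, 0.0057, 0.317]
tcp_rot: [[-0.18, 0.984, -0.0], [0.984, 0.18, 0.001], [0.001, 0.0, -1.0]]
wrist_force: [0.8, -0.5, -2.8]
gripper_width: 0.213
grasp_force: 29.9
```

```bash
python3 - <<'E'
from plan import *
me();rows([tip(-.13,.1145,n=1)])
s=bot.read_state();g=s["tcp_pos"]+.18*s["tcp_rot"][:,2];R=s["tcp_rot"]
h=-R[:,0];n=-R[:,2];P=g+.142*h-.0235*n
y=R[:,1]
ims=[]
for nme in("top","scene"):
    c=bot.camera(nme);q=proj(c,[P])[0];sx,sy=int(q[0])-50,int(q[1])-60;z=4
    im=cv2.convertScaleAbs(cv2.resize(c["color"][sy:sy+140,sx:sx+100,::-1],None,fx=z,fy=z,interpolation=cv2.INTER_CUBIC),alpha=1.5)
    for X,cl in(([P-.035*y+.003*n,P+.035*y+.003*n,P+.035*y-.08*h+.003*n,P-.035*y-.08*h+.003*n],(0,0,255)),(tr(WELL,[(-.09,-.13,.11),(-.09,.13,.11)]),(255,255,0))):
        p=((proj(c,X)-[sx,sy]+.5)*z-.5).round().astype(int);cv2.polylines(im,[p.reshape(-1,1,2)],True,cl,1)
    ims.append(im)
cv2.imwrite("pics/a1.png",np.hstack(ims))
E
```

```text
t 4.8 grasp [0.4831 0.0058 0.137 ] z [-0.     0.001 -1.   ] F [ 0.8 -0.5 -2.8] w 0.21269289074102332 29.89879846572876
goal tcp [0.4841 0.0056 0.318 ]
[-0.3, 1.0, -1.0, 0.0, 0.0, 0.0]
```

View pics/a1.png

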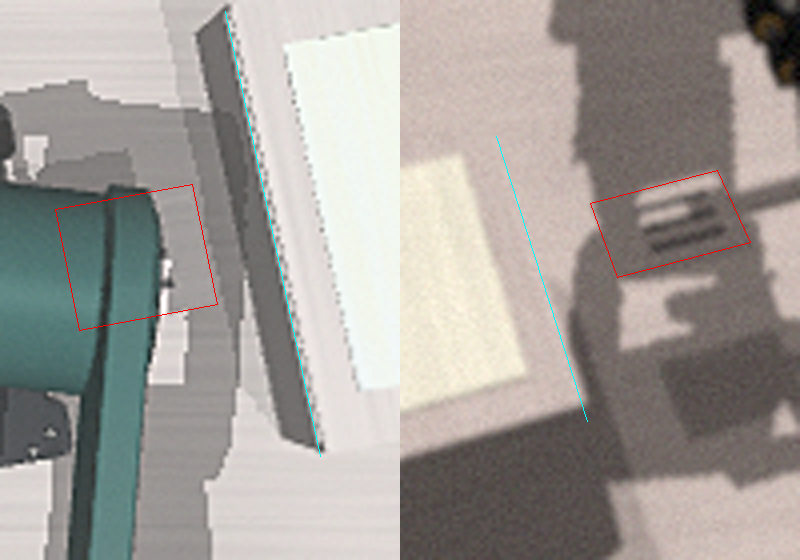

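In both views the blade sits where predicted: in the scene view its slots are at about (685,225), inside the red box. It's in front of the slot and at the right height, so I'll insert it gently.

Request:
{"name": "drive_tool", "arguments": {
  "series": [
    [[0,1,-2.5,0,0,0,0],[-12,0,0,0,0,0,0],[-12,0,0,0,0,0,0],[-8,0,0,0,0,0,0],[-8,0,0,0,0,0,0],[-8,0,0,0,0,0,0],[-8,0,0,0,0,0,0],[0,0,0,0,0,0,0]]
  ]
}}

```text
time: 5.9
tcp_pos: [0.4942, -0.0498, 0.3197]
tcp_rot: [[-0.179, 0.984, 0.0], [0.984, 0.179, 0.0], [0.0, 0.0, -1.0]]
wrist_force: [-0.4, 1.0, -2.3]
gripper_width: 0.212
grasp_force: 29.9
```

```bash
python3 - <<'E'
from plan import *
me()
s=bot.read_state();g=s["tcp_pos"]+.18*s["tcp_rot"][:,2];R=s["tcp_rot"]
P=g-.142*R[:,0]+.0235*R[:,2]
print("tip in well",(P-WELL[:3,3])@WELL[:3,:3])
# arc: tip follows d=.162 underside contact; top of blade at cover underside
for a in np.radians([0,15,30,45,60,75,90,98]):
    pt=(.09-.162*np.cos(a),.124+.162*np.sin(a)); print(np.degrees(a).round(),np.round(pt,4))
E
```

```text
t 5.9 grasp [ 0.4943 -0.0497  0.1397] z [ 0.  0. -1.] F [-0.4  1.  -2.3] w 0.21229906275916757 29.898685812950134
tip in well [-7.37703734e-02 -2.77090139e-05  1.16164763e-01]
0.0 [-0.072  0.124]
15.0 [-0.0665  0.1659]
30.0 [-0.0503  0.205 ]
45.0 [-0.0246  0.2386]
60.0 [0.009  0.2643]
75.0 [0.0481 0.2805]
90.0 [0.09  0.286]
98.0 [0.1125 0.2844]
```

Request:
{"name": "drive_tool", "arguments": {
  "series": [
    [[0,0,-5,0,0,0,0],[0,0,-5,0,0,0,0],[-1,0,-8,0,0,0,0],[-2,0,-9,0,0,0,0],[-2,0,-10,0,0,0,0],[-2,0,-10,0,0,0,0],[0,0,0,0,0,0,0]]
  ]
}}

```text
time: 6.78
tcp_pos: [0.4956, -0.0564, 0.3681]
tcp_rot: [[-0.18, 0.984, 0.002], [0.984, 0.18, -0.001], [-0.001, 0.002, -1.0]]
wrist_force: [-0.3, 1.3, -3.4]
gripper_width: 0.209
grasp_force: 30.0
```

```bash
python3 - <<'E'
from plan import *
me()
s=bot.read_state();g=s["tcp_pos"]+.18*s["tcp_rot"][:,2];R=s["tcp_rot"]
n=-R[:,2];y=R[:,1];h=-R[:,0];P=g+.142*h-.0235*n
pw=(P-WELL[:3,3])@WELL[:3,:3];a=np.arctan2(pw[2]+.003-.124,.09-pw[0]);print(pw,np.degrees(a))
print(s["ft_torque"])
ims=[]
for nme,dx,dy in(("top",-30,-60),("scene",-60,-60)):
    c=bot.camera(nme);q=proj(c,[P])[0];sx,sy=max(0,int(q[0])+dx),int(q[1])+dy;z=4
    im=cv2.convertScaleAbs(cv2.resize(c["color"][sy:sy+140,sx:sx+100,::-1],None,fx=z,fy=z,interpolation=cv2.INTER_CUBIC),alpha=1.5)
    cov=tr(WELL,[(.09-.18*np.cos(a),-.13,.124+.18*np.sin(a)),(.09-.18*np.cos(a),.13,.124+.18*np.sin(a)),(.09,.13,.124),(.09,-.13,.124)])
    for X,cl in(([P-.035*y+.003*n,P+.035*y+.003*n,P+.035*y-.08*h+.003*n,P-.035*y-.08*h+.003*n],(0,0,255)),(cov,(255,255,0))):
        p=((proj(c,X)-[sx,sy]+.5)*z-.5).round().astype(int);cv2.polylines(im,[p.reshape(-1,1,2)],True,cl,1)
    ims.append(im)
cv2.imwrite("pics/a2.png",np.hstack(ims))
E
```

```text
t 6.775 grasp [ 0.4959 -0.0566  0.1881] z [ 0.002 -0.001 -1.   ] F [-0.3  1.3 -3.4] w 0.2093084105125953 29.981277287006378
[-0.06671549  0.00049567  0.16476851] 15.604325722171671
[ 0.31657138  0.16769473 -0.01900813]
```

View pics/a2.png

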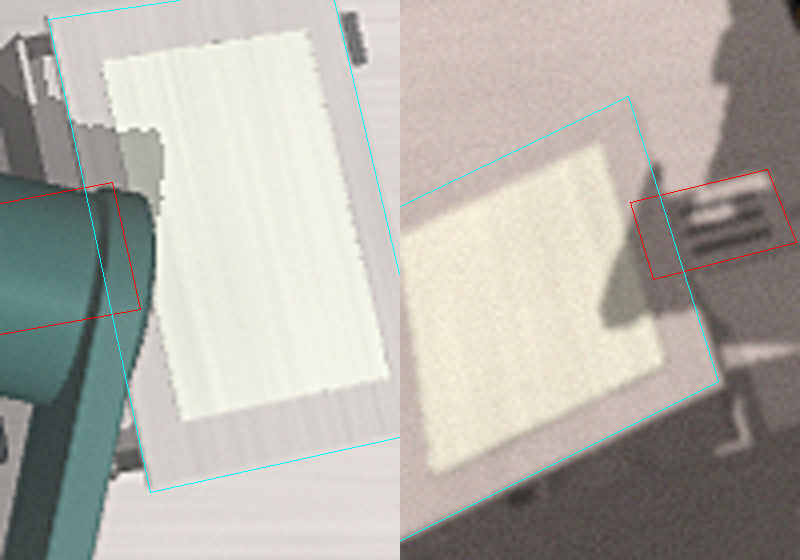

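The cover is up about 15°, matching the cyan prediction. The blade hasn't slipped, so I continue along the arc.

Request:
{"name": "drive_tool", "arguments": {
  "series": [
    [[-5,0,-13,0,0,0,0],[-5.5,0,-12,0,0,0,0],[-6,0,-12,0,0,0,0],[-8,0,-12,0,0,0,0],[-8.5,0,-11,0,0,0,0],[-9.5,0,-10.5,0,0,0,0],[-10.5,0,-9.5,0,0,0,0],[-11,0,-8.5,0,0,0,0],[-12,0,-7.5,0,0,0,0],[0,0,0,0,0,0,0]]
  ]
}}

```text
time: 8.12
tcp_pos: [0.5093, -0.1321, 0.4633]
tcp_rot: [[-0.178, 0.984, 0.001], [0.984, 0.178, -0.001], [-0.001, 0.001, -1.0]]
wrist_force: [-0.2, 0.9, -2.1]
gripper_width: 0.21
grasp_force: 30.0
```

Request:
{"name": "drive_tool", "arguments": {
  "series": [
    [[-12.5,0,-6.5,0,0,0,0],[-13,0,-5.5,0,0,0,0],[-13.5,0,-4.5,0,0,0,0],[-14,0,-3,0,0,0,0],[-14,0,-1.5,0,0,0,0],[-14,0,0,0,0,0,0],[-11,0,0,0,0,0,0],[-11,0,0,0,0,0,0],[-10,0,0,0,0,0,0],[0,0,0,0,0,0,0],[0,0,0,0,0,0,0]]
  ]
}}

```text
time: 9.5
tcp_pos: [0.5294, -0.2419, 0.4837]
tcp_rot: [[-0.18, 0.984, 0.0], [0.984, 0.18, 0.0], [0.0, 0.0, -1.0]]
wrist_force: [0.2, -0.3, -2.1]
gripper_width: 0.207
grasp_force: 30.0
```

```bash
python3 - <<'E'
from plan import *
me()
s=bot.read_state();g=s["tcp_pos"]+.18*s["tcp_rot"][:,2];R=s["tcp_rot"]
P=g-.142*R[:,0]+.0235*R[:,2]
print((P-WELL[:3,3])@WELL[:3,:3])
for n in("top","scene"):
    cv2.imwrite(f"pics/{n}1.png",cv2.resize(bot.camera(n)["color"][:,:,::-1],(400,300),interpolation=cv2.INTER_AREA))
cv2.imwrite("pics/both1.png",np.hstack([cv2.imread(f"pics/{n}1.png") for n in("top","scene")]))
E
```

```text
t 9.5 grasp [ 0.5294 -0.2418  0.3037] z [ 0.  0. -1.] F [ 0.2 -0.3 -2.1] w 0.2066633423746764 29.98726487159729
[1.21475592e-01 2.11635948e-04 2.80143794e-01]
```

View pics/both1.png

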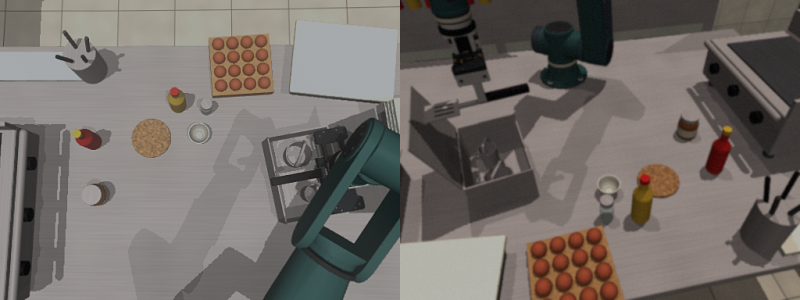

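The cover is fully open, leaning back past the hinge in both views. Now I back the turner out and return it to where it lay.

```bash
python3 - <<'E'
from plan import *
s=bot.read_state();p,R=s["tcp_pos"],s["tcp_rot"];g=p+.18*R[:,2]
rows([(g+.165*R[:,0],R,4),([.5245,.1181,.064],toolR(-1.1527),7)])
E
```

```text
goal tcp [ 0.4996 -0.0794  0.4838]
[41.3, 0.0, 0.0, 0.0, 0.0, 0.0]
[41.3, 0.0, 0.0, 0.0, 0.0, 0.0]
[41.2, 0.0, 0.0, 0.0, 0.0, 0.0]
[41.3, 0.0, 0.0, 0.0, 0.0, 0.0]
goal tcp [0.5245 0.1181 0.244 ]
[27.1, 8.6, 34.3, 0.0, 0.0, -1.9]
[26.8, 9.5, 34.3, 0.0, 0.0, -1.9]
[26.5, 10.4, 34.3, 0.0, 0.0, -1.9]
[26.1, 11.3, 34.3, 0.0, 0.0, -1.9]
[25.7, 12.2, 34.3, 0.0, 0.0, -1.9]
[25.3, 13.0, 34.3, 0.0, 0.0, -1.9]
[24.8, 13.9, 34.3, 0.0, 0.0, -1.9]
```

Request:
{"name": "drive_tool", "arguments": {
  "series": [
    [[25,0,0,0,0,0,0],[45,0,0,0,0,0,0],[50,0,0,0,0,0,0],[45,0,0,0,0,0,0],[27,8.5,34,0,0,-2,0],[27,9.5,34,0,0,-2,0],[26.5,10.5,34,0,0,-2,0],[26,11.5,34,0,0,-2,0],[25.5,12,34,0,0,-2,0],[25.5,13,34,0,0,-2,0],[25,14,34,0,0,-1.6,0],[0,0,0,0,0,0,0]]
  ]
}}

```text
time: 11.1
tcp_pos: [0.5218, 0.1205, 0.2426]
tcp_rot: [[-0.41, 0.912, -0.007], [0.912, 0.41, -0.0], [0.003, -0.007, -1.0]]
wrist_force: [-0.1, 0.5, -0.9]
gripper_width: 0.212
grasp_force: 30.0
```

Request:
{"name": "drive_tool", "arguments": {
  "series": [
    [[0,0,0,0,0,0,0],[0,0,0,0,0,0,0]]
  ]
}}

```text
time: 11.35
tcp_pos: [0.5245, 0.1177, 0.2478]
tcp_rot: [[-0.406, 0.914, 0.004], [0.914, 0.406, 0.0], [-0.001, 0.004, -1.0]]
wrist_force: [-0.4, 0.0, -1.0]
gripper_width: 0.208
grasp_force: 30.0
```

```bash
python3 - <<'E'
from plan import *
me();rows([([.5245,.1181,.0237],toolR(-1.1527),1)])
E
```

```text
t 11.35 grasp [0.5252 0.1177 0.0678] z [ 0.004  0.    -1.   ] F [-0.4  0.  -1. ] w 0.20844719507660572 29.98726487159729
goal tcp [0.5245 0.1181 0.2037]
[0.4, 0.0, 44.1, 0.2, 0.1, 0.0]
```

Request:
{"name": "drive_tool", "arguments": {
  "series": [
    [[0,0,12,0,0,0,0],[0,0,12,0,0,0,0],[0,0,10,0,0,0,0],[0,0,5,0,0,0,0],[0,0,0,0,0,0,0],[0,0,0,0,0,0,0]]
  ]
}}

```text
time: 12.1
tcp_pos: [0.5243, 0.1182, 0.207]
tcp_rot: [[-0.406, 0.914, 0.001], [0.914, 0.406, 0.0], [-0.0, 0.001, -1.0]]
wrist_force: [-0.2, -0.1, -2.0]
gripper_width: 0.213
grasp_force: 30.0
```

Request:
{"name": "drive_tool", "arguments": {
  "series": [
    [[0,0,1.5,0,0,0,0],[0,0,1.5,0,0,0,0],[0,0,0.5,0,0,0,0],[0,0,0,0,0,0,0],[0,0,0,0,0,0,0]]
  ]
}}

```text
time: 12.72
tcp_pos: [0.5243, 0.1183, 0.2038]
tcp_rot: [[-0.406, 0.914, 0.001], [0.914, 0.406, 0.001], [-0.0, 0.001, -1.0]]
wrist_force: [-0.7, 1.7, 3.4]
gripper_width: 0.208
grasp_force: 30.0
```

Touchdown confirmed: the wrist force is now upward. I release, rise and clear the view.

Request:
{"name": "drive_tool", "arguments": {
  "series": [
    [[0,0,0,0,0,0,35],[0,0,0,0,0,0,50],[0,0,0,0,0,0,50],[0,0,-10,0,0,0,50],[0,0,-35,0,0,0,50],[0,0,-55,0,0,0,50],[20,-30,-40,0,0,0,50],[20,-40,0,0,0,0,50],[0,0,0,0,0,0,50]]
  ]
}}

```text
time: 13.85
tcp_pos: [0.4418, 0.1264, 0.3444]
tcp_rot: [[-0.407, 0.913, 0.002], [0.913, 0.407, 0.0], [-0.0, 0.002, -1.0]]
wrist_force: [0.2, -0.9, 0.1]
gripper_width: 0.532
grasp_force: 0.0
```

```bash
python3 - <<'E'
from plan import *
me();c=bot.camera("top");cv2.imwrite("pics/t2full.png",c["color"][:,:,::-1])
z=4;a=cv2.resize(c["color"][150:300,325:455,::-1],None,fx=z,fy=z,interpolation=cv2.INTER_CUBIC)
b=cv2.resize(c["color"][120:300,150:300,::-1],None,fx=1.85,fy=1.85,interpolation=cv2.INTER_CUBIC)
m=np.zeros((600,800,3),np.uint8);m[:600,:520]=a;m[:b.shape[0],520:520+b.shape[1]]=b[:,:280]
sc=bot.camera("scene")["color"][:,:,::-1];q=cv2.resize(sc[120:290,40:220],(280,264),interpolation=cv2.INTER_CUBIC);m[336:600,520:]=q
cv2.imwrite("pics/m2.png",cv2.convertScaleAbs(m,alpha=1.4))
E
```

```text
t 13.85 grasp [0.4421 0.1265 0.1644] z [ 0.002  0.    -1.   ] F [ 0.2 -0.9  0.1] w 0.531591172079318 0.0
```

View pics/m2.png

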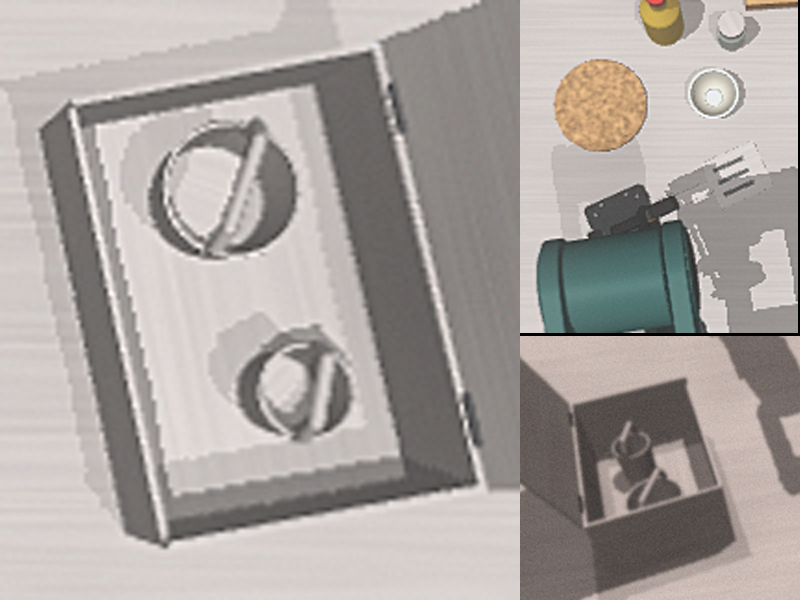

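The wide pail's rim spans about x 150–298, y 120–258 in the 4x crop, and its bar runs from (212,248) to (260,125). The cover stays open and the turner lies flat again. I'll fit the pail and check the fit with an overlay.

```bash
cat > pail.py <<'E'
from plan import *
def draw(c,im,sx,sy,z,x,y,th,base=.006):
    T=pose2(x,y,th);a=np.linspace(0,6.28,60)
    def ln(X,col,cl):
        p=((proj(c,tr(T,X)+[0,0,base])-[sx,sy]+.5)*z-.5).round().astype(int);cv2.polylines(im,[p.reshape(-1,1,2)],cl,col,1)
    ln(np.c_[.042*np.cos(a),.042*np.sin(a),0*a+.065],(0,0,255),True)
    ln(np.c_[.037*np.cos(a),.037*np.sin(a),0*a],(0,255,255),True)
    for o in(-.0045,.0045): ln([(-.039,o,.065),(-.028,o,.092),(.028,o,.092),(.039,o,.065)],(0,255,0),False)
E
python3 - <<'E'
from pail import *
c=bot.camera("top");f=lambda u,v:((np.array([u,v])+.5)/4-.5)+[325,150]
ctr=ray(c,[f(224,189)],.071)[0];e=ray(c,[f(212,248),f(260,125)],.085)
w=ray(c,[f(150,189),f(298,189),f(224,120),f(224,258)],.071);print(ctr,"diam",np.linalg.norm(w[0]-w[1]),np.linalg.norm(w[2]-w[3]))
bm=e.mean(0);d=e[1]-e[0];print("handle mid",bm,"len",np.linalg.norm(d),"ang",np.arctan2(d[1],d[0]))
th=np.arctan2(d[1],d[0]);x,y=(ctr[:2]+bm[:2])/2;print(x,y,"in well",(np.array([x,y,0])-WELL[:3,3])@WELL[:3,:3])
z=4;sx,sy=355,170
im=cv2.convertScaleAbs(cv2.resize(c["color"][sy:sy+60,sx:sx+60,::-1],None,fx=10,fy=10,interpolation=cv2.INTER_CUBIC),alpha=1.4);
draw(c,im,sx,sy,10,x,y,th);cv2.imwrite("pics/p1.png",im)
E
```

```text
[ 0.60024975 -0.24828156  0.071     ] diam 0.08804163277892206 0.08351662118089181
handle mid [ 0.60030976 -0.2518694   0.085     ] len 0.07962105754353807 ang -0.3976259496253887
0.6002797545038286 -0.25007548019953396 in well [0.00036761 0.06832733 0.        ]
```

View pics/p1.png

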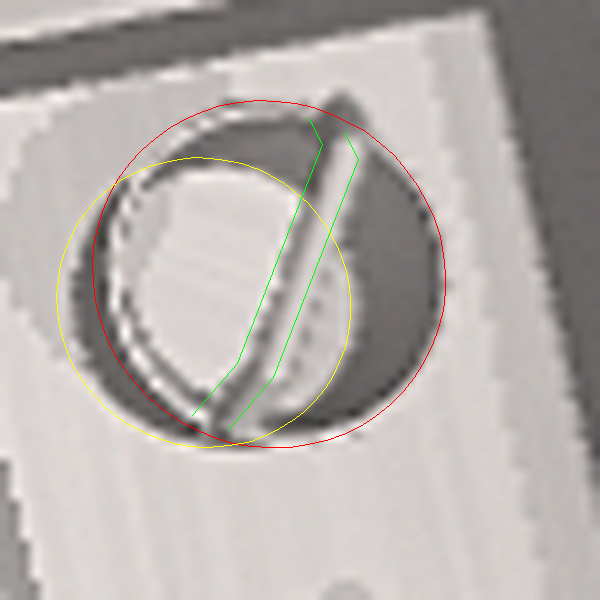

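The model matches the rim and the bar's mid-line within about 1–2 mm. The pail is centred at (0.600, -0.251), with its bar heading about -0.378 rad. Next is the approach.

```bash
python3 - <<'E'
from pail import *
R=toolR(-.378)
rows([([.6003,-.251,.22],R,11),([.6003,-.251,.1],R,5)])
E
```

```text
goal tcp [ 0.6003 -0.251   0.4   ]
[-37.1, -1.0, -5.1, 0.0, 0.0, -4.0]
[-36.9, -3.6, -5.1, 0.0, 0.0, -4.0]
[-36.6, -6.2, -5.1, 0.0, 0.0, -4.0]
[-36.1, -8.7, -5.1, 0.0, 0.0, -4.0]
[-35.4, -11.2, -5.1, 0.0, 0.0, -4.0]
[-34.5, -13.7, -5.1, 0.0, 0.0, -4.0]
[-33.4, -16.1, -5.1, 0.0, 0.0, -4.0]
[-32.2, -18.4, -5.1, 0.0, 0.0, -4.0]
[-30.8, -20.6, -5.1, 0.0, 0.0, -4.0]
[-29.3, -22.7, -5.1, 0.0, 0.0, -4.0]
[-27.6, -24.8, -5.1, 0.0, 0.0, -4.0]
goal tcp [ 0.6003 -0.251   0.28  ]
[0.0, 0.0, 24.0, 0.0, 0.0, 0.0]
[0.0, 0.0, 24.0, 0.0, 0.0, 0.0]
[0.0, 0.0, 24.0, 0.0, 0.0, 0.0]
[0.0, 0.0, 24.0, 0.0, 0.0, 0.0]
[0.0, 0.0, 24.0, 0.0, 0.0, 0.0]
```

Request:
{"name": "drive_tool", "arguments": {
  "series": [
    [[-37,-1,-10,0,0,-4,50],[-37,-3.5,-10,0,0,-4,50],[-36.5,-6,-10,0,0,-4,50],[-36,-8.5,-10,0,0,-4,50],[-35.5,-11,-10,0,0,-4,50],[-34.5,-13.5,-6,0,0,-4,50],[-33.5,-16,0,0,0,-4,50],[-32,-18.5,0,0,0,-4,50],[-31,-20.5,0,0,0,-4,50],[-29.5,-22.5,0,0,0,-4,50],[-27.5,-25,0,0,0,-4,50],[0,0,0,0,0,0,50]]
  ]
}}

```text
time: 15.5
tcp_pos: [0.6008, -0.254, 0.3967]
tcp_rot: [[-0.926, 0.378, -0.002], [0.378, 0.926, 0.001], [0.003, -0.0, -1.0]]
wrist_force: [-0.7, 0.2, 0.1]
gripper_width: 0.53
grasp_force: 0.0
```

Request:
{"name": "drive_tool", "arguments": {
  "series": [
    [[0,0,0,0,0,0,50],[0,0,0,0,0,0,50]]
  ]
}}

```text
time: 15.75
tcp_pos: [0.5997, -0.2499, 0.3992]
tcp_rot: [[-0.927, 0.374, 0.0], [0.374, 0.927, 0.0], [0.0, 0.0, -1.0]]
wrist_force: [0.2, -0.8, 0.1]
gripper_width: 0.535
grasp_force: 0.0
```

```bash
python3 - <<'E'
from pail import *
me();rows([([.6003,-.251,.1],toolR(-.378),6)])
E
```

```text
t 15.75 grasp [ 0.5997 -0.2499  0.2192] z [ 0.  0. -1.] F [ 0.2 -0.8  0.1] w 0.5346431189040487 0.0
goal tcp [ 0.6003 -0.251   0.28  ]
[-0.2, -0.1, 19.9, 0.0, 0.0, -0.1]
[-0.2, -0.1, 19.9, 0.0, 0.0, -0.1]
[-0.2, -0.1, 19.9, 0.0, 0.0, -0.1]
[-0.2, -0.1, 19.9, 0.0, 0.0, -0.1]
[-0.2, -0.1, 19.9, 0.0, 0.0, -0.1]
[-0.2, -0.1, 19.9, 0.0, 0.0, -0.1]
```

Request:
{"name": "drive_tool", "arguments": {
  "series": [
    [[-1,-1,20,0,0,0,50],[0,0,25,0,0,0,50],[0,0,25,0,0,0,50],[0,0,20,0,0,0,50],[0,0,15,0,0,0,50],[0,0,10,0,0,0,50],[0,0,4,0,0,0,50],[0,0,0,0,0,0,50]]
  ]
}}

```text
time: 16.75
tcp_pos: [0.6003, -0.2521, 0.2804]
tcp_rot: [[-0.927, 0.375, 0.0], [0.375, 0.927, -0.0], [-0.0, 0.0, -1.0]]
wrist_force: [-0.3, -0.4, 0.1]
gripper_width: 0.534
grasp_force: 0.0
```

Request:
{"name": "drive_tool", "arguments": {
  "series": [
    [[0,0,0,0,0,0,35],[0,0,0,0,0,0,25],[0,0,0,0,0,0,18],[0,0,0,0,0,0,12],[0,0,0,0,0,0,0],[0,0,0,0,0,0,0],[0,0,0,0,0,0,0]]
  ]
}}

```text
time: 17.62
tcp_pos: [0.6003, -0.2519, 0.2802]
tcp_rot: [[-0.927, 0.375, 0.0], [0.375, 0.927, 0.0], [-0.0, 0.0, -1.0]]
wrist_force: [0.3, 1.1, -0.3]
gripper_width: 0.087
grasp_force: 30.0
```

The bar is gripped at about 8–9 mm with 30 N. I lift straight up.

Request:
{"name": "drive_tool", "arguments": {
  "series": [
    [[0,0,-3,0,0,0,0],[0,0,-6,0,0,0,0],[0,0,-12,0,0,0,0],[0,0,-20,0,0,0,0],[0,0,-22,0,0,0,0],[0,0,-22,0,0,0,0],[0,0,-22,0,0,0,0],[0,0,-22,0,0,0,0],[0,0,-16,0,0,0,0],[0,0,-8,0,0,0,0],[0,0,0,0,0,0,0],[0,0,0,0,0,0,0]]
  ]
}}

```text
time: 19.12
tcp_pos: [0.6002, -0.2521, 0.4319]
tcp_rot: [[-0.927, 0.375, -0.002], [0.375, 0.927, 0.001], [0.002, 0.0, -1.0]]
wrist_force: [0.0, -0.1, -1.9]
gripper_width: 0.083
grasp_force: 30.0
```

```bash
python3 - <<'E'
from pail import *
me();s=bot.read_state();p,R=s["tcp_pos"],s["tcp_rot"]
g=p+.18*R[:,2];rows([([.6615,.2127,g[2]],R,1)])
E
```

```text
t 19.125 grasp [ 0.5999 -0.2519  0.2519] z [-0.002  0.001 -1.   ] F [ 0.  -0.1 -1.9] w 0.08319688758870752 29.97123956680298
goal tcp [0.6618 0.2125 0.4319]
[117.1, 453.8, 0.4, 0.0, 0.0, 0.0]
```

Request:
{"name": "drive_tool", "arguments": {
  "series": [
    [[1.5,6,0,0,0,0,0],[3,12,0,0,0,0,0],[4.5,18,0,0,0,0,0],[6,24,0,0,0,0,0],[7.5,28,0,0,0,0,0],[8,30,0,0,0,0,0],[8,30,0,0,0,0,0],[8,30,0,0,0,0,0],[8,30,0,0,0,0,0],[8,30,0,0,0,0,0],[8,30,0,0,0,0,0],[8,30,0,0,0,0,0]]
  ]
}}

```text
time: 20.62
tcp_pos: [0.6387, 0.0565, 0.4334]
tcp_rot: [[-0.928, 0.374, 0.0], [0.374, 0.928, 0.001], [-0.0, 0.001, -1.0]]
wrist_force: [-0.5, -0.3, -2.0]
gripper_width: 0.085
grasp_force: 30.0
```

Request:
{"name": "drive_tool", "arguments": {
  "series": [
    [[8,30,0,0,0,0,0],[8,30,0,0,0,0,0],[7,28,0,0,0,0,0],[6,24,0,0,0,0,0],[4.5,18,0,0,0,0,0],[3,12,0,0,0,0,0],[2,8,0,0,0,0,0],[1,4,0,0,0,0,0],[0.5,2,0,0,0,0,0],[0,0,0,0,0,0,0],[0,0,0,0,0,0,0]]
  ]
}}

```text
time: 22.0
tcp_pos: [0.6606, 0.2128, 0.4333]
tcp_rot: [[-0.927, 0.376, 0.0], [0.376, 0.927, -0.0], [-0.0, 0.0, -1.0]]
wrist_force: [0.4, -0.6, -1.2]
gripper_width: 0.086
grasp_force: 30.0
```

```bash
python3 - <<'E'
from pail import *
me();s=bot.read_state();p,R=s["tcp_pos"],s["tcp_rot"]
rows([([.6615,.2127,.105],R,1)])
E
```

```text
t 22.0 grasp [0.6606 0.2128 0.2533] z [ 0. -0. -1.] F [ 0.4 -0.6 -1.2] w 0.08585892533135851 29.96626317501068
goal tcp [0.6615 0.2127 0.285 ]
[-0.8, 0.3, 148.3, 0.0, 0.0, 0.0]
```

Request:
{"name": "drive_tool", "arguments": {
  "series": [
    [[0,0,6,0,0,0,0],[0,0,14,0,0,0,0],[0,0,20,0,0,0,0],[0,0,24,0,0,0,0],[0,0,24,0,0,0,0],[0,0,22,0,0,0,0],[0,0,16,0,0,0,0],[0,0,10,0,0,0,0],[0,0,6,0,0,0,0],[0,0,3,0,0,0,0],[0,0,0,0,0,0,0],[0,0,0,0,0,0,0]]
  ]
}}

```text
time: 23.5
tcp_pos: [0.6607, 0.2133, 0.289]
tcp_rot: [[-0.927, 0.375, 0.001], [0.375, 0.927, 0.0], [-0.001, 0.001, -1.0]]
wrist_force: [0.2, 0.9, -1.6]
gripper_width: 0.085
grasp_force: 30.0
```

Request:
{"name": "drive_tool", "arguments": {
  "series": [
    [[0,0,1,0,0,0,0],[0,0,1,0,0,0,0],[0,0,1,0,0,0,0],[0,0,0.5,0,0,0,0],[0,0,0,0,0,0,0],[0,0,0,0,0,0,0]]
  ]
}}

```text
time: 24.25
tcp_pos: [0.6606, 0.2133, 0.2847]
tcp_rot: [[-0.927, 0.375, 0.0], [0.375, 0.927, 0.0], [-0.0, 0.0, -1.0]]
wrist_force: [0.4, 0.3, -2.6]
gripper_width: 0.086
grasp_force: 30.0
```

Request:
{"name": "drive_tool", "arguments": {
  "series": [
    [[0,0,1,0,0,0,0],[0,0,1,0,0,0,0],[0,0,0.5,0,0,0,0],[0,0,0,0,0,0,0],[0,0,0,0,0,0,0]]
  ]
}}

```text
time: 24.88
tcp_pos: [0.6606, 0.2133, 0.2823]
tcp_rot: [[-0.927, 0.375, 0.0], [0.375, 0.927, 0.0], [-0.0, 0.0, -1.0]]
wrist_force: [0.6, -0.1, -1.2]
gripper_width: 0.088
grasp_force: 30.0
```

Request:
{"name": "drive_tool", "arguments": {
  "series": [
    [[0,0,0.5,0,0,0,0],[0,0,0.5,0,0,0,0],[0,0,0,0,0,0,0],[0,0,0,0,0,0,0]]
  ]
}}

```text
time: 25.38
tcp_pos: [0.6607, 0.2135, 0.2821]
tcp_rot: [[-0.927, 0.375, 0.001], [0.375, 0.927, 0.001], [-0.001, 0.001, -1.0]]
wrist_force: [-0.2, 1.4, 3.7]
gripper_width: 0.082
grasp_force: 30.0
```

The trivet now carries the pail: the wrist force reads +3.7 N. I release and withdraw.

Request:
{"name": "drive_tool", "arguments": {
  "series": [
    [[0,0,0,0,0,0,15],[0,0,0,0,0,0,30],[0,0,0,0,0,0,50],[0,0,0,0,0,0,50],[0,0,-8,0,0,0,50],[0,0,-20,0,0,0,50],[0,0,-40,0,0,0,50],[0,0,-50,0,0,0,50],[40,0,-20,0,0,0,50],[50,0,0,0,0,0,50],[50,0,0,0,0,0,50],[50,0,0,0,0,0,50]]
  ]
}}

```text
time: 26.88
tcp_pos: [0.4827, 0.2848, 0.4215]
tcp_rot: [[-0.927, 0.375, 0.003], [0.375, 0.927, 0.002], [-0.002, 0.003, -1.0]]
wrist_force: [0.4, 0.1, -0.1]
gripper_width: 0.532
grasp_force: 0.0
```

Request:
{"name": "drive_tool", "arguments": {
  "series": [
    [[40,0,0,0,0,0,50],[30,0,0,0,0,0,50],[0,0,0,0,0,0,50],[0,0,0,0,0,0,50]]
  ]
}}

```text
time: 27.38
tcp_pos: [0.42, 0.3105, 0.4205]
tcp_rot: [[-0.927, 0.375, 0.002], [0.375, 0.927, 0.001], [-0.002, 0.002, -1.0]]
wrist_force: [0.8, 0.7, -0.2]
gripper_width: 0.533
grasp_force: 0.0
```

```bash
python3 - <<'E'
from pail import *
me();ims=[]
for n in("top","scene"): ims.append(cv2.resize(bot.camera(n)["color"][:,:,::-1],(400,300),interpolation=cv2.INTER_AREA))
m=np.zeros((600,800,3),np.uint8);m[:300]=np.hstack(ims)
c=bot.camera("top");m[300:,:400]=cv2.resize(c["color"][120:270,150:350,::-1],(400,300),interpolation=cv2.INTER_CUBIC)
c=bot.camera("scene");m[300:,400:]=cv2.resize(c["color"][150:300,220:420,::-1],(400,300),interpolation=cv2.INTER_CUBIC)
cv2.imwrite("pics/end.png",cv2.convertScaleAbs(m,alpha=1.4))
E
```

```text
t 27.375 grasp [0.4204 0.3107 0.2405] z [ 0.002  0.001 -1.   ] F [ 0.8  0.7 -0.2] w 0.5329555548945248 0.0
```

View pics/end.png

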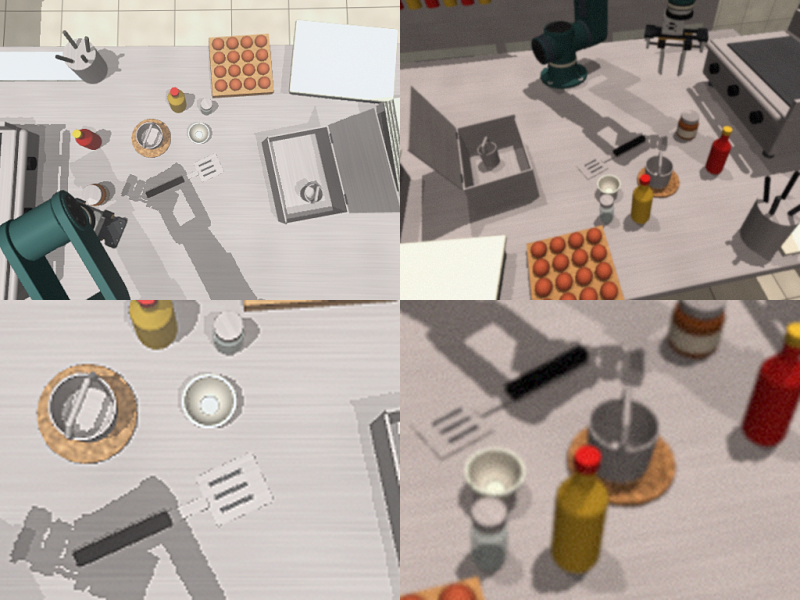

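The end picture shows the pail upright and centred on the trivet at about (83,410). The cover is open, the slim pail is still in the well, and the turner lies flat in its place with everything else undisturbed.

```bash
python3 -c "
from rig import bot
print(bot.finish_job())"
```

```text
the job is handed in; nothing more can be done
None
```

The job is handed in after about 27 s of the 64 s allowed: the cover stays open, the turner lies flat where it was with the same face up, the wide pail stands upright on the trivet, and the slim pail and the other things are where they were.

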